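Roll down the cap strips of a sample plate and put the roller back

ROBOT

A 6-joint arm with a two-finger parallel gripper is mounted at the origin on the work surface. World frame = base frame: x ahead of the robot, y to its left, z up, the work surface at z = 0. Lengths are in m, angles in rad, forces in N, time in s.
With the tool pointing down it reaches from about 0.25 to 0.775 m from the base axis. Payload 8.9 kg.
Tool frame: the origin (TCP) lies midway between the tips of the shut fingers; the grasp point (between the pads) lies 19 mm behind it; z points along the fingers, y is the line along which they close (so a half turn about z gives the same grasp; the last joint's range is limited). The gripper opens to 85 mm and grips with 20 to 120 N. Pads are 22 mm wide; open, the fingers measure 114 mm over their backs; the gripper's body (76 mm by 85 mm) begins 54 mm behind the grasp point. The pads swing forward as they close: fully open they stand 13 mm farther back than shut.
Start: joints at [1.184, 0.291, -0.153, 1.127, 0, 1.431], TCP at [0.129, 0.509, 0.231] pointing down, gripper open.
Joint ranges: [-2.52, 2.52], [-0.91, 1.74], [-1.3, 1.37], [-1.96, 2.02], [-1.52, 1.47], [-3.14, 3.14]. Speed limits (rad/s): [2.22, 2.22, 2.79, 3.14, 3.14, 3.14].

INTERFACE

Orientations are given as [roll, pitch, yaw] about the fixed x, y, z axes, in that order (R = Rz(yaw) Ry(pitch) Rx(roll)).
In Python, from workcell import robot, capture, get_calibration gives the robot as it stands.
- The arm moves only by the shell command python3 -m crank 'ROWS' [OPENING] [FORCE]. ROWS is JSON, a list of rows, each a list of 2 entries, a list of its own where there are three numbers: the shift along the tool's x, y, z in cm, then the turn, a rotation vector about the tool's x, y, z in rad. In form: [[[x, y, z], [ax, ay, az]], ...]. A call has 1 to 10 rows; each row is the pose to reach, as a shift and turn from the pose commanded when the call began, along the tool's axes at that moment; what a row does not reach only later rows make up. A row lasts 1/12 s, in which the tool goes at most 41.7 mm and 7.16 degrees, less where a joint would pass 70% of its speed; a pose out of reach is approached as far as the arm can. A call with a gripper value outside its range is refused whole. OPENING is the opening, from 0 (shut) to 1 (fully open), set as the call begins (- or left out, the last holds). The fingers move at their own pace and stop on an object; FORCE is the grip in N (left out, the last holds). Time passes only in rows, so rows that repeat a pose let the fingers close. It gives the time, the measured TCP pose, the force, the opening and the grip force at its end, in the units of the state.
- robot.get_state(): the state, without advancing time (a new reading comes with each control period).
- capture(name): name is "scene" or "top" or "wrist"; returns the picture (384x512x3 uint8, red, green, blue); there is no depth.
- get_calibration(name): a dict with "fov_y" (degrees; the focal length in pixels is half the picture's height over the tangent of half this angle, whatever the lens; pixels are square), "cx", "cy" (the principal point, pixels), "extrinsics" (4x4, takes a point from camera to world coordinates); the wrist camera has in their place "hand_eye" (4x4, takes a point from camera to tool coordinates, whose origin is the TCP and whose axes are the flange's). Camera axes: x right, y down, z forward; pixel columns grow to the right and rows downward; lengths in m; the calibration is good to about 2 mm. A picture is of the moment at which its call begins: read the wrist's pose just before it. get_calibration takes no time and is no camera call.
- robot.sign_off(): hands the job in; it is judged then, once.
The state is a dict: "clock": time; "qpos": joint angles; "qd": joint speeds; "joint_efforts": joint torques, N m; "tcp_pos": TCP position; "ee_rot": TCP orientation; "force": force on the tool from outside, world axes, zero at the start; "torque": the same for the moment, N m; "grip_width": finger opening in m; "gripper_force": force on a finger pad.
Only numpy, scipy, OpenCV 4.12 (cv2) and the standard library are available. Lean on these libraries where they do the work, as an engineer would, in place of code of your own. Each camera call takes 0.05 s, during which the arm holds its last target. There are 200 camera calls.

TASK

Take the sealing roller from its stand and roll it over the white plate so that all six blue cap strips are pressed fully home, in one rolling pass without lifting the roller off part-way and without ever pressing harder than 25 N. Then put the roller back upright in its stand, let go, and leave the other things on the bench where they are.

Things in the scene. Friction and masses are not known exactly. Their poses are not given: they have to be found in the camera images.
- sealer: hand sealing roller, 0.3 kg, upright in its stand at the start; same if turned half round about z. Origin: centre of the underside of its aluminium crossbar (30 along x, 124 along y, 10 mm high); z up. The orange handle block above is 22 mm thick along x, 44 mm wide along y, from 10 to 74 mm above the origin
- sealer_handle (a point): point in the orange handle to grip, 50 mm above the sealer's origin
- roller: black rubber roller sprung below the sealer; origin at the middle of its axis (it spins). Axis along the sealer's y, 28 mm diameter, 76 mm long, between steel arms (outer faces y = +-44.5 mm). Unloaded, its axis is 26 mm and its lowest line 40 mm below the sealer's origin
- sealer_spring (a joint): how far the roller is pushed up into the sealer against its spring, m: 0 free, 0.010 bottomed. Pressing takes about 3 N at 0 and 1.2 N more per mm (about 9 N at 5 mm, 15 N at 10 mm, then rigid)
- stand: black stand of the sealer, fixed. Origin: centre of its underside; z up. Two cheeks (inner faces y = +-51, outer +-66 mm, 42 mm along x), tops 50 mm up, carry the crossbar; the roller hangs free between them and two low walls (inner faces x = +-21 mm, 30 mm high). Seated, the sealer's origin is 50 mm above the stand's, y axes in line
- cap_plate: white 24-well plate (128 along x, 86 along y) in a grey nest (150 x 108 x 12 mm), fixed; origin: centre of the nest's underside, z up. The plate's top is 42 mm up. Six blue cap strips lie on it at x = -45, -27, -9, 9, 27, 45 mm, each 16.5 along x, 72 mm along y; their tops are 48 mm above the origin when loose, 45 mm when home
- strip1 (a joint): how far cap strip 1 (at x = -45 mm on the plate) is pressed in, m: near 0 loose, 0.003 fully home; it needs about 4 N and stays where it is left
- strip2 (a joint): how far cap strip 2 (at x = -27 mm on the plate) is pressed in, m: near 0 loose, 0.003 fully home; it needs about 4 N and stays where it is left
- strip3 (a joint): how far cap strip 3 (at x = -9 mm on the plate) is pressed in, m: near 0 loose, 0.003 fully home; it needs about 4 N and stays where it is left
- strip4 (a joint): how far cap strip 4 (at x = 9 mm on the plate) is pressed in, m: near 0 loose, 0.003 fully home; it needs about 4 N and stays where it is left
- strip5 (a joint): how far cap strip 5 (at x = 27 mm on the plate) is pressed in, m: near 0 loose, 0.003 fully home; it needs about 4 N and stays where it is left
- strip6 (a joint): how far cap strip 6 (at x = 45 mm on the plate) is pressed in, m: near 0 loose, 0.003 fully home; it needs about 4 N and stays where it is left
- specimen_jar: bystander: small clear specimen jar with blue lid, 56 mm across, 62 mm tall; origin at the centre of its underside
- amber_bottle: bystander: amber bottle with black cap, 60 mm across, 130 mm tall; origin at the centre of its underside
- white_bottle: bystander: white bottle with red cap, 64 mm across, 150 mm tall; origin at the centre of its underside
- tip_box: bystander: green pipette-tip box with clear lid, 82 x 122 x 68 mm; origin at the centre of its underside
- tube_rack: bystander: white rack of tubes with red and yellow stoppers, 70 x 190 x 94 mm; origin at the centre of its underside
- empty_plate: bystander: clear low well plate without caps, 86 x 128 x 30 mm; not the plate to be sealed; origin at the centre of its underside
- steel_dish: bystander: small steel dish, 90 mm across, 30 mm tall; origin at the centre of its underside

How it is judged:
By the outcome, as a careful person would: the job done as asked, in the order asked, and still so for the second after the job is handed in, with the robot touching nothing.
It also fails if it takes over 59 s, if anything falls off the work surface, if the arm or the gripper's body presses on something with over 40 N, if the wrist force passes 120 N, or if a joint passes its speed limit or range.

## Working session

There is one attempt and no reset: what is moved stays moved. The work goes in short steps, Python scripts to look and compute and a shell command to move; the robot and the scene stay as the last step left them, time stands still between calls to the robot, and variables do not carry over. Pictures are saved under pics/ and viewed, at most 10 in all, crops included, and the job is handed in when it is done.

```bash
mkdir -p pics; ls
python3 - <<'E'
from workcell import robot,capture,get_calibration
import cv2,json
for n in("scene","top"):
    cv2.imwrite(f"pics/{n}0.png",cv2.resize(capture(n)[:,:,::-1],(800,600),interpolation=cv2.INTER_CUBIC)); print(get_calibration(n))
print(get_calibration("wrist"));print(robot.get_state())
E
```

```text
pics
{'fov_y': 51.89256174563086, 'cx': 254.0890983286098, 'cy': 193.21200696162404, 'extrinsics': array([[-0.14624947,  0.54725248, -0.8240909 ,  1.64943108],
       [ 0.98898693,  0.1000119 , -0.10909847,  0.13629657],
       [ 0.02271449, -0.83097072, -0.55585224,  0.80559615],
       [ 0.        ,  0.        ,  0.        ,  1.        ]])}
{'fov_y': 55.9106275407957, 'cx': 257.6870467733194, 'cy': 193.13247047450506, 'extrinsics': array([[-9.28654739e-03, -9.81186572e-01,  1.92838458e-01,
         3.42002385e-01],
       [-9.99956578e-01,  9.26179616e-03, -1.02984711e-03,
        -4.22431108e-03],
       [-7.75558339e-04, -1.92839649e-01, -9.81229977e-01,
         1.32346717e+00],
       [ 0.00000000e+00,  0.00000000e+00,  0.00000000e+00,
         1.00000000e+00]])}
{'fov_y': 68.68283865807678, 'cx': 256.8229539537766, 'cy': 195.36672668430376, 'hand_eye': array([[ 7.36908945e-04, -9.56157146e-01, -2.92853152e-01,
         7.53594758e-02],
       [ 9.99999437e-01,  4.80838994e-04,  9.46381787e-04,
         6.59219448e-04],
       [-7.64074493e-04, -2.92853685e-01,  9.56156962e-01,
        -1.42790808e-01],
       [ 0.00000000e+00,  0.00000000e+00,  0.00000000e+00,
         1.00000000e+00]])}
{'clock': 0.1, 'qpos': array([ 1.18368440e+00,  2.91199533e-01, -1.54038643e-01,  1.12669367e+00,
        3.54303049e-05,  1.43150225e+00]), 'qd': array([-0.00074174, -0.00189961,  0.00244959,  0.00018602, -0.00048178,
       -0.00083999]), 'joint_efforts': array([ 1.33788806e-03, -5.37980211e+01,  3.31918931e+01,  9.33556119e-03,
       -2.25535541e-04, -1.66687067e-05]), 'tcp_pos': array([0.12861353, 0.50860946, 0.23080697]), 'ee_rot': array([-3.14047306e+00, -1.92746496e-04,  2.89377468e+00]), 'force': array([ 0.34181595, -0.79259577,  0.25653027]), 'torque': array([-0.02290007,  0.02629165, -0.01349492]), 'gripper_force': 0.0, 'grip_width': 0.08513095120629645}
```

View pics/scene0.png

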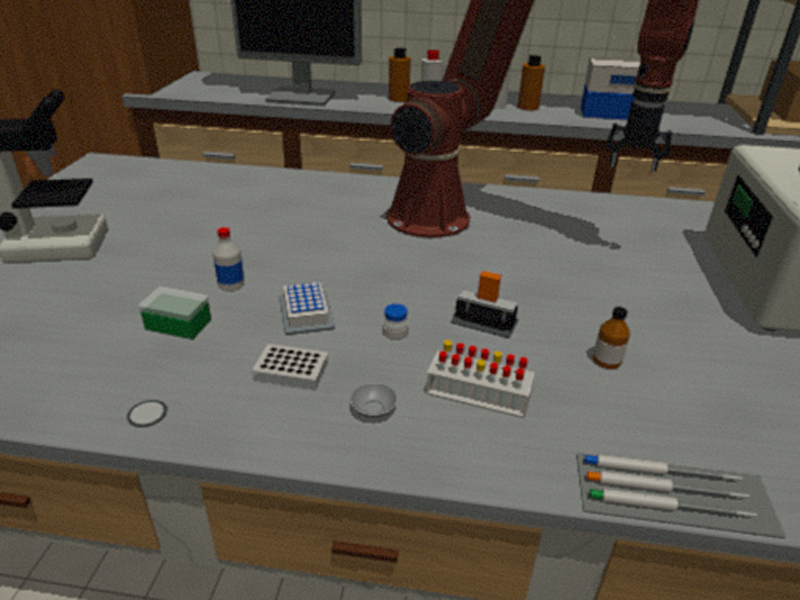

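View pics/top0.png

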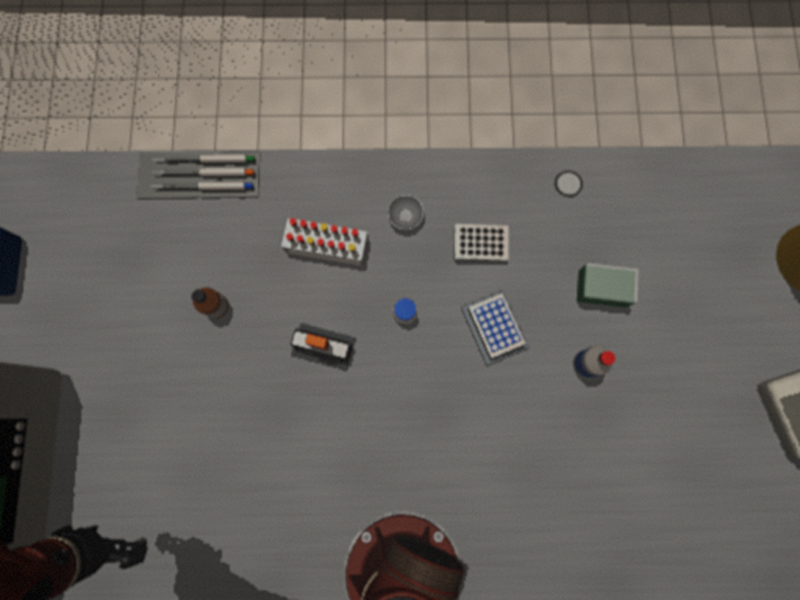

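The scene view shows the sealer, with its orange handle at (489,287), standing behind the tube rack. In the top view its crossbar runs from (292,342) to (352,352), and the capped plate is at (494,327), turned. I'll enlarge both.

```bash
cat > h.py <<'E'
import numpy as np
from workcell import robot,capture,get_calibration
from scipy.spatial.transform import Rotation as R
def pose():
    s=robot.get_state();T=np.eye(4);T[:3,:3]=R.from_euler('xyz',s['ee_rot']).as_matrix();T[:3,3]=s['tcp_pos'];return T
def ray(name,px,z,T=None):
    c=get_calibration(name);f=192/np.tan(np.radians(c['fov_y']/2))
    E=c['extrinsics'] if 'extrinsics' in c else T@c['hand_eye']
    px=np.atleast_2d(px).astype(float)
    d=np.c_[(px[:,0]-c['cx'])/f,(px[:,1]-c['cy'])/f,np.ones(len(px))]@E[:3,:3].T
    o=E[:3,3];return o+d*((z-o[2])/d[:,2])[:,None]
def proj(name,P,T=None):
    c=get_calibration(name);f=192/np.tan(np.radians(c['fov_y']/2))
    E=c['extrinsics'] if 'extrinsics' in c else T@c['hand_eye']
    p=(np.atleast_2d(P)-E[:3,3])@E[:3,:3]
    return np.c_[p[:,0]/p[:,2]*f+c['cx'],p[:,1]/p[:,2]*f+c['cy']]
E
python3 - <<'E'
from h import *
import cv2
im=capture("top")[:,:,::-1]
a=im[198:248,176:241];b=im[180:240,285:350][:50]
b=im[183:233+0,285:350]
out=np.hstack([cv2.resize(x,(390,300),interpolation=cv2.INTER_CUBIC) for x in(a,b)])
out=np.vstack([out]);cv2.imwrite("pics/t1.png",out)
s=1.5625
print(ray("top",np.array([[317,341]])/s,.124),ray("top",np.array([[495,327]])/s,.045))
E
```

```text
[[0.49415381 0.17801728 0.124     ]] [[ 0.5325232  -0.21602391  0.045     ]]
```

View pics/t1.png

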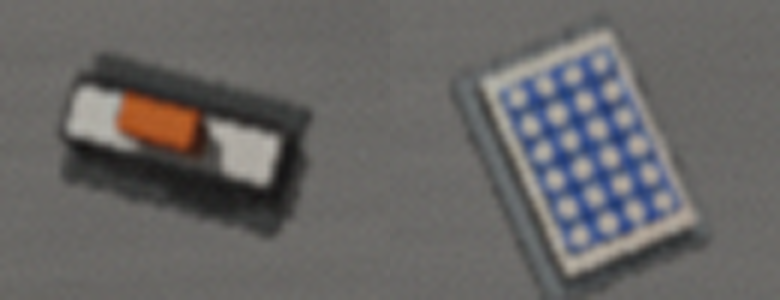

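Crop scale is 6. The crossbar top corners are at (82,82), (290,130), (272,187), (66,135) in the left half. The plate corners are at (483,82), (612,30), (697,222), (570,277) in the right half.

Run:
```python
from h import *
a=np.array([[82,82],[290,130],[272,187],[66,135]])/6+[176,198]
b=(np.array([[483,82],[612,30],[697,222],[570,277]])-[390,0])/6+[285,183]
A=ray("top",a-.5,.060);B=ray("top",b-.5,.042)
for P in(A,B):
    print(P.round(4).tolist(),P.mean(0).round(4),[np.round(np.linalg.norm(P[i]-P[i-1]),4) for i in range(4)],[np.degrees(np.arctan2(*(P[i]-P[i-1])[[1,0]])).round(1) for i in range(4)])
t=pose();print(t.round(3))
```

```text
[[0.5278, 0.2366, 0.06], [0.4983, 0.1141, 0.06], [0.4651, 0.1243, 0.06], [0.4966, 0.2451, 0.06]] [0.4969 0.18   0.06  ] [np.float64(0.0323), np.float64(0.126), np.float64(0.0348), np.float64(0.1248)] [np.float64(-15.2), np.float64(-103.5), np.float64(163.0), np.float64(75.4)]
[[0.5813, -0.1579, 0.042], [0.6124, -0.2368, 0.042], [0.4956, -0.2821, 0.042], [0.4637, -0.2055, 0.042]] [ 0.5383 -0.2206  0.042 ] [np.float64(0.1268), np.float64(0.0848), np.float64(0.1253), np.float64(0.083)] [np.float64(22.0), np.float64(-68.4), np.float64(-158.8), np.float64(112.6)]
[[-0.969  0.245 -0.     0.129]
 [ 0.245  0.969 -0.001  0.509]
 [ 0.    -0.001 -1.     0.231]
 [ 0.     0.     0.     1.   ]]
```

Both fit their known sizes, with errors under 3 mm. The sealer is at about (0.497, 0.180), yaw −14.5°. The plate is at about (0.538, −0.221), yaw 21.5°. I'll hover above the sealer with tool y along its x.

```bash
python3 -m crank '[[[-43.7,-22.9,0],[0,0,1.576]],[[-43.7,-22.9,0],[0,0,1.576]],[[-43.7,-22.9,0],[0,0,1.576]],[[-43.7,-22.9,0],[0,0,1.576]],[[-43.7,-22.9,0],[0,0,1.576]],[[-43.7,-22.9,0],[0,0,1.576]],[[-43.7,-22.9,0],[0,0,1.576]],[[-43.7,-22.9,0],[0,0,1.576]],[[-43.7,-22.9,0],[0,0,1.576]],[[-43.7,-22.9,0],[0,0,1.576]]]' 1
python3 - <<'E'
from h import *
T=pose();print(T.round(3).tolist());d=T[:3,:3].T@(np.array([.497,.18,.231])-T[:3,3]);print(d)
y=np.degrees(np.arctan2(T[1,1],T[0,1]));print(y)
E
```

```text
clock: 0.98
tcp_pos: [0.4402, 0.2292, 0.2313]
ee_rot: [-3.142, -0.0, 1.637]
force: [1.7, 1.6, 0.7]
grip_width: 0.0855
gripper_force: 0.0
[[-0.067, 0.998, -0.0, 0.44], [0.998, 0.067, 0.0, 0.229], [0.0, -0.0, -1.0, 0.231], [0.0, 0.0, 0.0, 1.0]]
[-0.05282987  0.05334923  0.00027586]
3.820914582351041
```

```bash
python3 -m crank '[[[-5.2,5.2,0],[0,0,0.32]],[[-5.2,5.2,0],[0,0,0.32]],[[-5.2,5.2,0],[0,0,0.32]],[[-5.2,5.2,0],[0,0,0.32]],[[-5.2,5.2,0],[0,0,0.32]],[[-5.2,5.2,0],[0,0,0.32]]]'
python3 - <<'E'
from h import *
import cv2
T=pose();np.save("T1.npy",T);im=capture("wrist")[:,:,::-1];cv2.imwrite("pics/w1raw.png",im)
cv2.imwrite("pics/w1.png",cv2.resize(im,(800,600),interpolation=cv2.INTER_CUBIC))
print(T.round(4).tolist(),np.degrees(np.arctan2(T[1,1],T[0,1])))
E
```

```text
clock: 1.48
tcp_pos: [0.494, 0.1834, 0.2312]
ee_rot: [-3.141, 0.0, 1.327]
force: [0.1, -0.5, -0.1]
grip_width: 0.0853
gripper_force: 0.0
[[0.2411, 0.9705, -0.0006, 0.494], [0.9705, -0.2411, 0.0001, 0.1834], [-0.0001, -0.0006, -1.0, 0.2312], [0.0, 0.0, 0.0, 1.0]] -13.953908428257717
```

View pics/w1.png

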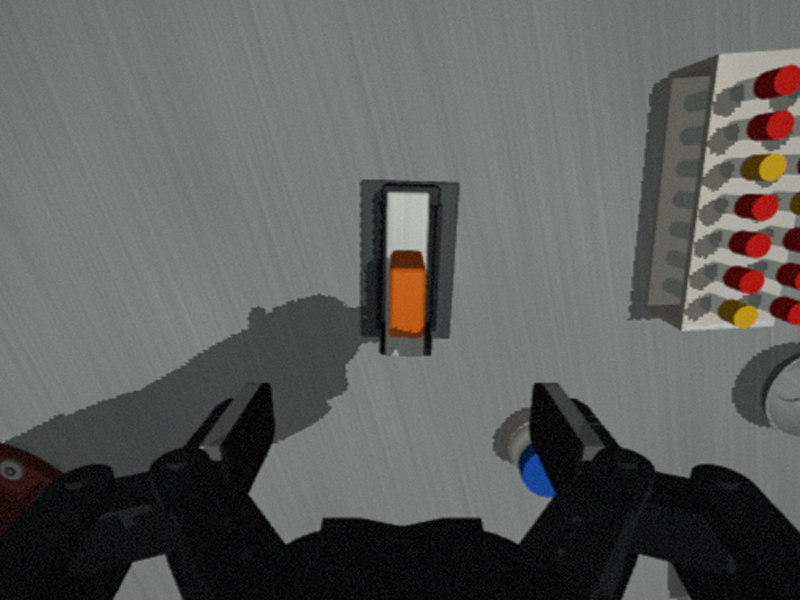

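The handle's top face has corners at about (390,269), (427,269), (425,332), (390,333). The crossbar's far end is at (388,192) to (429,192). The rack and jar are clear of it.

Run:
```python
from h import *
T=np.load("T1.npy");s=1.5625
h=np.array([[390,269],[427,269],[425,332],[390,333]])/s;P=ray("wrist",h,.124,T)
print(P.round(4).tolist(),P.mean(0));d=lambda u,v:(np.linalg.norm(P[u]-P[v]),np.degrees(np.arctan2(*(P[u]-P[v])[[1,0]])))
print(d(0,1),d(0,3),d(1,2))
c=ray("wrist",np.array([[388,192],[429,192]])/s,.06,T);print(c)
m=P.mean(0)[:2];e=c.mean(0)[:2];print("axis",np.degrees(np.arctan2(*(e-m)[::-1])),np.linalg.norm(e-m))
print("in tool",(T[:3,:3].T@(P.mean(0)-T[:3,3])), T[:3,:3].T@(c.mean(0)-T[:3,3]))
```

```text
[[0.4921, 0.2055, 0.124], [0.5129, 0.2004, 0.124], [0.503, 0.1627, 0.124], [0.4822, 0.1671, 0.124]] [0.49755572 0.18392888 0.124     ]
(np.float64(0.021486002141841053), np.float64(166.10223247066202)) (np.float64(0.03963705980915065), np.float64(75.65730720419691)) (np.float64(0.038989093709724296), np.float64(75.28719220775392))
[[0.49914564 0.24549249 0.06      ]
 [0.52672894 0.2386618  0.06      ]]
axis 75.1832967784093 0.060148260129150005
in tool [0.00136928 0.00338668 0.10720907] [0.06151735 0.00433354 0.17120224]
```

```bash
python3 -m crank '[[[-0.05,0.36,3],[0,0,0.011]],[[-0.05,0.36,6],[0,0,0.011]],[[-0.05,0.36,9],[0,0,0.011]],[[-0.05,0.36,12],[0,0,0.011]],[[-0.05,0.36,14],[0,0,0.011]],[[-0.05,0.36,15],[0,0,0.011]],[[-0.05,0.36,15],[0,0,0.011]],[[-0.05,0.36,15],[0,0,0.011]],[[-0.05,0.36,15],[0,0,0.011]]]'
python3 -m crank '[[[0,0,0],[0,0,0]],[[0,0,0],[0,0,0]],[[0,0,0],[0,0,0]],[[0,0,0],[0,0,0]],[[0,0,0],[0,0,0]],[[0,0,0],[0,0,0]],[[0,0,0],[0,0,0]],[[0,0,0],[0,0,0]]]' 0 80
```

```text
clock: 2.28
tcp_pos: [0.4991, 0.182, 0.0828]
ee_rot: [3.14, -0.001, 1.314]
force: [-0.3, 1.1, -1.0]
grip_width: 0.0853
gripper_force: 0.0
clock: 2.95
tcp_pos: [0.4982, 0.1815, 0.0815]
ee_rot: [3.141, -0.0, 1.313]
force: [-1.5, -0.6, 4.9]
grip_width: 0.0209
gripper_force: 77.9
```

```bash
python3 -m crank '[[[0,0,0],[0,0,0]],[[0,0,0],[0,0,0]],[[0,0,0],[0,0,0]]]'; python3 -c "
from workcell import robot;s=robot.get_state();print(s['tcp_pos'],s['ee_rot'],s['force'],s['torque'])"
python3 -m crank '[[[0,0,-1],[0,0,0]],[[0,0,-3],[0,0,0]],[[0,0,-6],[0,0,0]],[[0,0,-9],[0,0,0]],[[0,0,-11],[0,0,0]],[[0,0,-12],[0,0,0]],[[0,0,-12],[0,0,0]],[[0,0,-12],[0,0,0]],[[0,0,-12],[0,0,0]]]'
python3 - <<'E'
from h import *
T=pose();s=robot.get_state();print(s['tcp_pos'],s['ee_rot'],s['force'],s['torque'])
# move to the view pose: 17 cm before plate centre-side
p=np.array([.538,-.221]);a=np.radians(21.5);u=np.array([np.cos(a),np.sin(a)])
for k in(-.10,-.08,0,.08,.1): print(k,p+k*u,np.linalg.norm(p+k*u))
E
```

```text
clock: 3.2
tcp_pos: [0.4983, 0.1815, 0.0816]
ee_rot: [3.141, -0.0, 1.313]
force: [-1.3, -0.8, 4.8]
grip_width: 0.0212
gripper_force: 78.0
[0.49829019 0.18152049 0.08155815] [ 3.14125857e+00 -1.04424599e-04  1.31280413e+00] [-1.2710102  -0.82024839  4.81833603] [-0.12087486  0.19498152  0.02520224]
clock: 3.95
tcp_pos: [0.4972, 0.1813, 0.1997]
ee_rot: [-3.139, 0.001, 1.313]
force: [-0.2, 0.3, -4.1]
grip_width: 0.021
gripper_force: 79.0
[0.49716758 0.18127594 0.19973979] [-3.13929139e+00  1.18208251e-03  1.31271134e+00] [-0.19328156  0.28671714 -4.09165187] [0.01981798 0.0063928  0.00430403]
-0.1 [ 0.44495824 -0.25765012] 0.514170617505851
-0.08 [ 0.46356659 -0.2503201 ] 0.5268340717200042
0 [ 0.538 -0.221] 0.5816227299547363
0.08 [ 0.61243341 -0.1916799 ] 0.6417288063309311
0.1 [ 0.63104176 -0.18434988] 0.6574181136032472
```

```bash
python3 -m crank '[[[-3,1.3,-4],[0,0,-0.1]],[[-47.1,21,-6],[0,0,-0.633]],[[-47.1,21,-6],[0,0,-0.633]],[[-47.1,21,-6],[0,0,-0.633]],[[-47.1,21,-6],[0,0,-0.633]],[[-47.1,21,-6],[0,0,-0.633]],[[-47.1,21,-6],[0,0,-0.633]],[[-47.1,21,-6],[0,0,-0.633]],[[-47.1,21,-6],[0,0,-0.633]],[[-47.1,21,-6],[0,0,-0.633]]]'
python3 - <<'E'
from h import *
T=pose();print(T[:3,:3].T@(np.array([.58,-.328,.26])-T[:3,3]),robot.get_state()['ee_rot'][2]-1.946)
E
```

```text
clock: 4.78
tcp_pos: [0.5591, -0.1989, 0.252]
ee_rot: [-3.14, -0.002, 1.946]
force: [0.8, 0.7, -2.8]
grip_width: 0.0209
gripper_force: 79.9
[-0.1277229  -0.02784361 -0.0082005 ] -0.00031662625142048206
```

```bash
python3 -m crank '[[[-4,-1,-0.8],[0,0,0]],[[-8,-2,-0.8],[0,0,0]],[[-11,-2.5,-0.8],[0,0,0]],[[-12,-2.7,-0.8],[0,0,0]],[[-12,-2.7,-0.8],[0,0,0]],[[-12,-2.7,-0.8],[0,0,0]],[[-12,-2.7,-0.8],[0,0,0]],[[-12,-2.7,-0.8],[0,0,0]]]'
python3 - <<'E'
from h import *
import cv2
T=pose();np.save("T2.npy",T);im=capture("wrist")[:,:,::-1];cv2.imwrite("pics/w2raw.png",im)
cv2.imwrite("pics/w2.png",cv2.resize(im,(800,600),interpolation=cv2.INTER_CUBIC))
print(T.round(4).tolist())
E
```

```text
clock: 5.45
tcp_pos: [0.5787, -0.3171, 0.2616]
ee_rot: [-3.141, -0.001, 1.947]
force: [0.3, -0.1, -2.7]
grip_width: 0.0214
gripper_force: 79.9
[[-0.3677, 0.9299, -0.0007, 0.5787], [0.9299, 0.3677, 0.0007, -0.3171], [0.0009, -0.0003, -1.0, 0.2616], [0.0, 0.0, 0.0, 1.0]]
```

View pics/w2.png

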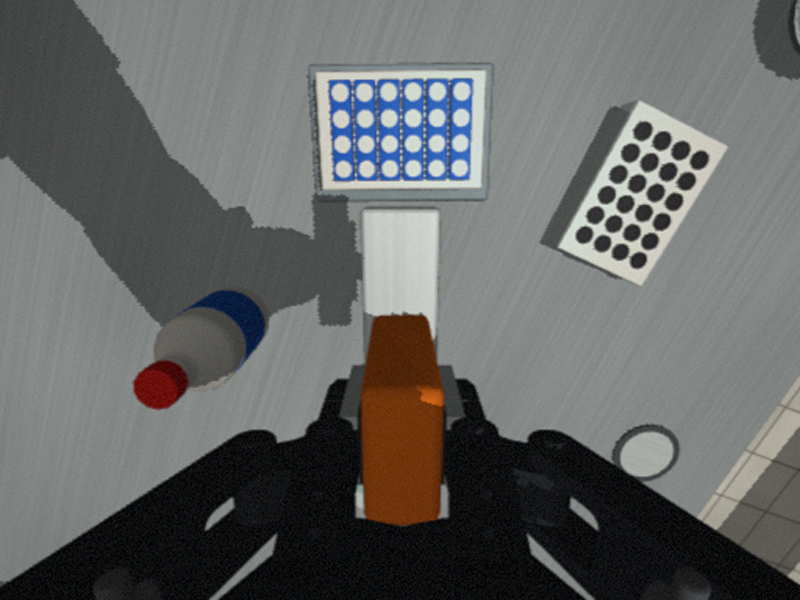

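The plate's top corners are at (317,71), (486,70), (482,189), (322,191). The strip block corners are at (330,78), (472,78), (470,180), (334,181). The crossbar is square in the hand, with its far end at (363–440, 209).

Run:
```python
from h import *
T=np.load("T2.npy");s=1.5625
for px,z in(([[317,71],[486,70],[482,189],[322,191]],.042),([[330,78],[472,78],[470,180],[334,181]],.048)):
    P=ray("wrist",np.array(px)/s,z,T);print(P.mean(0).round(4),[round(np.linalg.norm(P[i]-P[i-1]),4) for i in range(4)],[np.degrees(np.arctan2(*(P[i]-P[i-1])[[1,0]])).round(2) for i in range(4)],"tool",(T[:3,:3].T@(P.mean(0)-T[:3,3])).round(4))
# sealer in hand: crossbar end, top at ~21 mm beyond TCP
zt=T[2,3]-.021
P=ray("wrist",np.array([[363,209],[440,209]])/s,zt,T);print((P-T[:3,3])@T[:3,:3])
```

```text
[ 0.5405 -0.22    0.042 ] [np.float64(0.0863), np.float64(0.1254), np.float64(0.0854), np.float64(0.1279)] [np.float64(111.06), np.float64(21.92), np.float64(-67.3), np.float64(-157.69)] tool [0.1041 0.0003 0.2197]
[ 0.5402 -0.2195  0.048 ] [np.float64(0.0727), np.float64(0.1041), np.float64(0.0719), np.float64(0.1062)] [np.float64(111.37), np.float64(21.61), np.float64(-66.94), np.float64(-157.98)] tool [1.047e-01 1.000e-04 2.137e-01]
[[ 0.06236611 -0.01402635  0.02106346]
 [ 0.0623875   0.01413157  0.02105368]]
```

The plate centre is (0.5403, −0.2197) and its yaw is about 22.0°, both matching the first measurement. I'll go above the start point at plate x = −50 mm, then come down.

```bash
python3 -m crank '[[[3.5,-1.7,0],[0,0,-0.008]],[[7,-3.4,0],[0,0,-0.008]],[[10.4,-5,0],[0,0,-0.008]],[[10.4,-5,0],[0,0,-0.008]],[[10.4,-5,3],[0,0,-0.008]],[[10.4,-5,6],[0,0,-0.008]],[[10.4,-5,9],[0,0,-0.008]],[[10.4,-5,11],[0,0,-0.008]],[[10.4,-5,11.1],[0,0,-0.008]],[[10.4,-5,11.1],[0,0,-0.008]]]'
python3 -m crank '[[[0,0,0],[0,0,0]],[[0,0,0],[0,0,0]],[[0,0,0],[0,0,0]],[[0,0,0],[0,0,0]]]'
python3 - <<'E'
from h import *
T=pose();a=np.radians(22.);c=np.array([.5403,-.2197])
d=T[:2,3]-c;u=np.array([np.cos(a),np.sin(a)]);v=np.array([-u[1],u[0]])
print("plate xy",d@u,d@v,"z",T[2,3],"yaw y",np.degrees(np.arctan2(T[1,1],T[0,1])),robot.get_state()['force'],robot.get_state()['ee_rot'])
E
```

```text
clock: 6.33
tcp_pos: [0.4937, -0.2393, 0.1507]
ee_rot: [-3.141, -0.001, 1.955]
force: [-0.9, 0.5, -3.5]
grip_width: 0.0212
gripper_force: 79.9
clock: 6.67
tcp_pos: [0.4948, -0.2406, 0.1519]
ee_rot: [3.14, 0.002, 1.954]
force: [1.0, -0.1, -3.2]
grip_width: 0.0212
gripper_force: 80.0
plate xy -0.05003608805671152 -0.002347869403432757 z 0.15193492577159723 yaw y 21.947063699782014 [ 1.00583059 -0.05840853 -3.22778733] [3.14047890e+00 1.59764355e-03 1.95384307e+00]
```

```bash
python3 -m crank '[[[0.2,0,1],[0,0,0]],[[0.2,0,2],[0,0,0]],[[0.2,0,2.8],[0,0,0]],[[0.2,0,3.1],[0,0,0]],[[0.2,0,3.3],[0,0,0]],[[0.2,0,3.5],[0,0,0]],[[0.2,0,3.6],[0,0,0]],[[0.2,0,3.6],[0,0,0]],[[0.2,0,3.6],[0,0,0]]]'
cat > q.py <<'E'
from h import *
T=pose();a=np.radians(22.);c=np.array([.5403,-.2197])
d=T[:2,3]-c;u=np.array([np.cos(a),np.sin(a)]);v=np.array([-u[1],u[0]])
s=robot.get_state();print("plate xy",(d@u).round(4),(d@v).round(4),"z",T[2,3].round(4),"yaw y",np.degrees(np.arctan2(T[1,1],T[0,1])).round(2),s['force'].round(2),s['torque'].round(3),s['ee_rot'].round(4),s['clock'])
E
python3 q.py
```

```text
clock: 7.42
tcp_pos: [0.4935, -0.2382, 0.1152]
ee_rot: [3.141, -0.0, 1.954]
force: [-0.9, 3.4, 3.2]
grip_width: 0.0215
gripper_force: 80.9
plate xy -0.0503 0.0003 z 0.1152 yaw y 21.95 [-0.87  3.36  3.15] [ 0.826  0.388 -0.04 ] [ 3.1412 -0.      1.9539] 7.4167
```

```bash
python3 -m crank '[[[0,0,0.1],[0,0,0]],[[0,0,0.2],[0,0,0]],[[0,0,0.3],[0,0,0]],[[0,0,0.4],[0,0,0]],[[0,0,0.4],[0,0,0]],[[0,0,0.4],[0,0,0]]]';python3 q.py
```

```text
clock: 7.92
tcp_pos: [0.4937, -0.2384, 0.1113]
ee_rot: [3.141, 0.0, 1.954]
force: [-0.9, 2.9, 7.9]
grip_width: 0.0214
gripper_force: 81.6
plate xy -0.0503 0.0001 z 0.1113 yaw y 21.95 [-0.87  2.94  7.88] [0.969 0.522 0.028] [3.1410e+00 4.0000e-04 1.9539e+00] 7.9167
```

```bash
python3 -m crank '[[[0,0.2,0],[0,0,0]],[[0,0.5,0],[0,0,0]],[[0,0.8,0],[0,0,0]],[[0,1.1,0],[0,0,0]],[[0,1.4,0],[0,0,0]],[[0,1.7,0],[0,0,0]],[[0,2,0],[0,0,0]],[[0,2.2,0],[0,0,0]],[[0,2.2,0],[0,0,0]]]';python3 q.py
```

```text
clock: 8.67
tcp_pos: [0.5145, -0.2301, 0.1114]
ee_rot: [3.141, 0.001, 1.954]
force: [-1.6, 3.6, 7.1]
grip_width: 0.021
gripper_force: 81.8
plate xy -0.0278 -0.0 z 0.1114 yaw y 21.96 [-1.62  3.59  7.11] [ 0.977  0.292 -0.044] [3.1405e+00 7.0000e-04 1.9541e+00] 8.6667
```

```bash
python3 -m crank '[[[0,0.4,0],[0,0,0]],[[0,0.8,0],[0,0,0]],[[0,1.2,0],[0,0,0]],[[0,1.6,0],[0,0,0]],[[0,2,0],[0,0,0]],[[0,2.4,0],[0,0,0]],[[0,2.8,0],[0,0,0]],[[0,3.2,0],[0,0,0]],[[0,3.6,0],[0,0,0]],[[0,4,0],[0,0,0]]]';python3 q.py
python3 -m crank '[[[0,0.4,0],[0,0,0]],[[0,0.8,0],[0,0,0]],[[0,1.2,0],[0,0,0]],[[0,1.6,0],[0,0,0]],[[0,2,0],[0,0,0]],[[0,2.4,0],[0,0,0]],[[0,2.8,0],[0,0,0]],[[0,3.2,0],[0,0,0]],[[0,3.6,0],[0,0,0]],[[0,3.9,0],[0,0,0]]]';python3 q.py
python3 -m crank '[[[0,0,0],[0,0,0]],[[0,0,0],[0,0,0]],[[0,0,0],[0,0,0]]]';python3 q.py
```

```text
clock: 9.5
tcp_pos: [0.5514, -0.2154, 0.1114]
ee_rot: [3.141, 0.001, 1.954]
force: [-4.9, 1.7, 7.1]
grip_width: 0.0209
gripper_force: 81.6
plate xy 0.0119 -0.0002 z 0.1114 yaw y 21.94 [-4.89  1.71  7.14] [0.446 1.219 0.01 ] [3.1411e+00 1.0000e-03 1.9537e+00] 9.5
clock: 10.33
tcp_pos: [0.588, -0.2007, 0.1115]
ee_rot: [3.14, 0.001, 1.954]
force: [-2.5, 2.3, 7.5]
grip_width: 0.0213
gripper_force: 81.8
plate xy 0.0513 -0.0003 z 0.1115 yaw y 21.95 [-2.47  2.32  7.51] [ 0.751  0.408 -0.001] [3.1403e+00 1.1000e-03 1.9539e+00] 10.3333
clock: 10.58
tcp_pos: [0.588, -0.2008, 0.1116]
ee_rot: [3.14, 0.001, 1.954]
force: [-0.8, 3.0, 7.9]
grip_width: 0.0214
gripper_force: 81.8
plate xy 0.0513 -0.0003 z 0.1116 yaw y 21.96 [-0.76  2.96  7.89] [ 0.848  0.263 -0.036] [3.140e+00 1.100e-03 1.954e+00] 10.5833
```

```bash
python3 -m crank '[[[0,0,-0.5],[0,0,0]],[[0,0,-1.5],[0,0,0]],[[0,0,-4],[0,0,0]],[[0,0,-7],[0,0,0]],[[0,0,-10],[0,0,0]],[[0,0,-12],[0,0,0]],[[0,0,-12],[0,0,0]]]'
python3 -m crank '[[[3,0.5,0],[0,0,0.1]],[[7,1.1,0],[0,0,0.2]],[[11,1.7,0],[0,0,0.3]],[[15,2.3,0],[0,0,0.4]],[[19,3,0],[0,0,0.5]],[[23,3.6,0],[0,0,0.6]],[[27,4.2,0],[0,0,0.641]],[[31,4.8,0],[0,0,0.641]],[[35,5.4,0],[0,0,0.641]],[[37.5,5.8,0],[0,0,0.641]]]'
python3 -m crank '[[[0,0,0],[0,0,0]],[[0,0,0],[0,0,0]],[[0,0,0],[0,0,0]]]'
python3 - <<'E'
from h import *
import cv2
T=pose();print(T[:3,:3].T@(np.array([.4983,.1815,.0816])-T[:3,3]),robot.get_state()['ee_rot'],robot.get_state()['force'])
np.save("T3.npy",T);im=capture("wrist")[:,:,::-1]
cv2.imwrite("pics/w3.png",cv2.resize(im,(800,600),interpolation=cv2.INTER_CUBIC))
E
```

```text
clock: 11.17
tcp_pos: [0.5891, -0.202, 0.2358]
ee_rot: [3.137, 0.006, 1.954]
force: [-0.2, 0.3, -2.1]
grip_width: 0.0208
gripper_force: 80.6
clock: 12.0
tcp_pos: [0.499, 0.1718, 0.2299]
ee_rot: [-3.14, 0.0, 1.314]
force: [0.3, 0.7, -3.7]
grip_width: 0.0207
gripper_force: 80.3
clock: 12.25
tcp_pos: [0.5005, 0.1685, 0.2301]
ee_rot: [-3.141, 0.001, 1.313]
force: [0.5, -0.3, -3.0]
grip_width: 0.021
gripper_force: 80.4
[ 0.01215846 -0.00537158  0.14844724] [-3.14101006e+00  1.01053624e-03  1.31316723e+00] [ 0.491872   -0.26945793 -2.96109928]
```

View pics/w3.png

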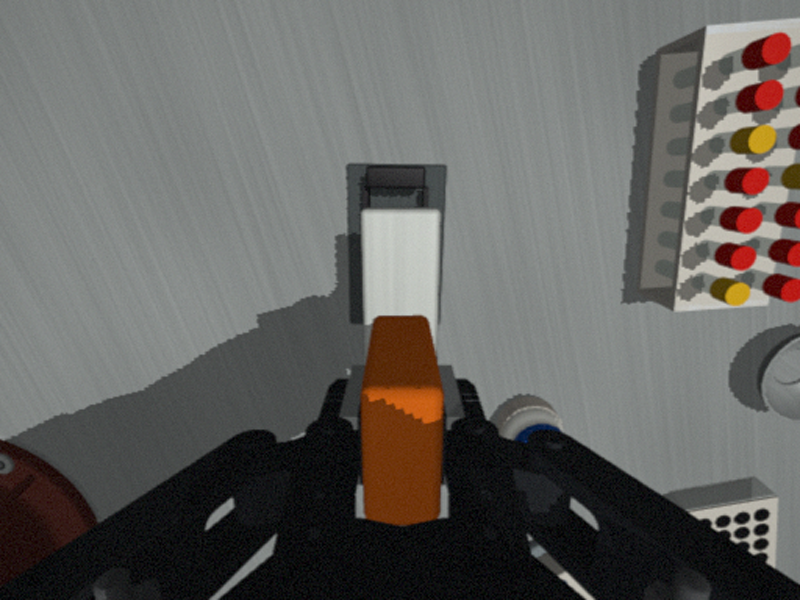

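The crossbar sits in the hand exactly as before, with its far end at (363–440, 209), and the empty stand is below at (395,165) and down. I'll centre over the stand first, then lower.

```bash
python3 -m crank '[[[1.2,-0.54,2],[0,0,0]],[[1.2,-0.54,4],[0,0,0]],[[1.2,-0.54,6],[0,0,0]],[[1.2,-0.54,8],[0,0,0]],[[1.2,-0.54,8],[0,0,0]],[[1.2,-0.54,8],[0,0,0]],[[1.2,-0.54,8],[0,0,0]]]'
python3 - <<'E'
from h import *
T=pose();print(T[:3,:3].T@(np.array([.4983,.1815,.0816])-T[:3,3]),robot.get_state()['ee_rot'])
E
```

```text
clock: 12.88
tcp_pos: [0.4994, 0.1812, 0.1518]
ee_rot: [3.141, -0.0, 1.312]
force: [-0.2, -0.9, -3.1]
grip_width: 0.0208
gripper_force: 80.0
[-4.40106448e-05 -1.16926919e-03  7.01517204e-02] [ 3.14068105e+00 -3.27440663e-04  1.31155443e+00]
```

```bash
python3 -m crank '[[[0,-0.1,1.5],[0,0,0]],[[0,-0.1,3],[0,0,0]],[[0,-0.1,4.5],[0,0,0]],[[0,-0.1,5.5],[0,0,0]],[[0,-0.1,6.2],[0,0,0]],[[0,-0.1,6.7],[0,0,0]],[[0,-0.1,6.85],[0,0,0]],[[0,-0.1,6.85],[0,0,0]],[[0,-0.1,6.85],[0,0,0]]]'
python3 - <<'E'
from h import *
T=pose();print(T[:3,:3].T@(np.array([.4983,.1815,.0816])-T[:3,3]),robot.get_state()['force'],robot.get_state()['torque'])
E
```

```text
clock: 13.63
tcp_pos: [0.4981, 0.1822, 0.0829]
ee_rot: [3.141, -0.0, 1.313]
force: [1.0, 0.2, -3.5]
grip_width: 0.0212
gripper_force: 80.4
[-0.00061201  0.00039878  0.0013069 ] [ 0.97989355  0.16325534 -3.54046234] [-0.01777242  0.04270124 -0.02310728]
```

Still 1.3 mm above the seat. I'll lower gently until it takes the weight.

```bash
python3 -m crank '[[[-0.05,0.03,0.06],[0,0,0]],[[-0.05,0.03,0.12],[0,0,0]],[[-0.05,0.03,0.15],[0,0,0]],[[-0.05,0.03,0.15],[0,0,0]]]'
```

```text
clock: 13.97
tcp_pos: [0.4982, 0.1815, 0.0816]
ee_rot: [3.14, -0.0, 1.313]
force: [-1.9, -1.5, 4.1]
grip_width: 0.0212
gripper_force: 81.4
```

```bash
python3 -m crank '[[[0,0,0],[0,0,0]],[[0,0,0],[0,0,0]],[[0,0,0],[0,0,0]],[[0,0,0],[0,0,0]],[[0,0,0],[0,0,0]],[[0,0,0],[0,0,0]]]' 1
python3 -m crank '[[[0,0,-1.5],[0,0,0]],[[0,0,-4],[0,0,0]],[[0,0,-8],[0,0,0]],[[0,0,-12],[0,0,0]],[[0,0,-15],[0,0,0]],[[0,0,-15],[0,0,0]],[[0,0,-15],[0,0,0]],[[0,0,-15],[0,0,0]],[[0,0,-15],[0,0,0]]]'
python3 - <<'E'
from h import *
import cv2
a=capture("wrist")[:,:,::-1];b=capture("top")[80:272,100:420,::-1]
c=capture("scene")[150:270,80:440,::-1]
cv2.imwrite("pics/f.png",np.vstack([np.hstack([cv2.resize(a,(400,300)),cv2.resize(b,(400,300))]),cv2.resize(c,(800,267),interpolation=cv2.INTER_CUBIC)]))
E
```

```text
clock: 14.47
tcp_pos: [0.4978, 0.1816, 0.0808]
ee_rot: [3.142, -0.0, 1.313]
force: [0.4, 0.3, 0.1]
grip_width: 0.0853
gripper_force: 0.0
clock: 15.22
tcp_pos: [0.4969, 0.1813, 0.2294]
ee_rot: [-3.139, 0.001, 1.313]
force: [-0.6, 0.6, 0.4]
grip_width: 0.0852
gripper_force: 0.0
```

View pics/f.png

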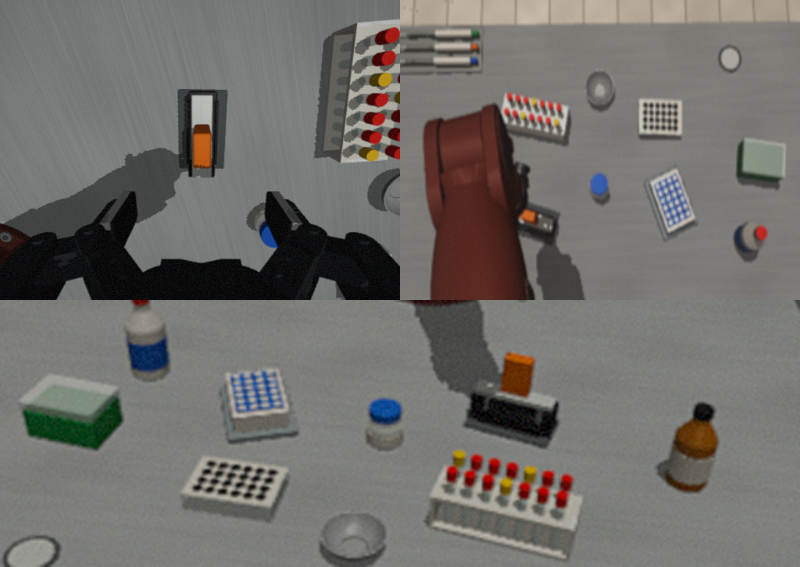

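The sealer stands upright in its stand, with the handle at (518,375) in the scene crop. The strips look level and the bystanders have not moved, so I'm handing in.

```bash
python3 -c "
from workcell import robot;print(robot.sign_off())"
```

```text
the job is handed in; nothing more can be done
None
```

I rolled all six cap strips in one unbroken pass, put the roller back upright in its stand, let go, and handed in at about 15 s. The force readings I took, between moves, never showed more than about 11 N of pressing; I judged the strips fully home from the steady roller height and force and a final picture, not by measuring each strip.

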